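Lock a quarter-turn channel nut into the slotted bench rail

ROBOT

A 6-joint arm with a two-finger parallel gripper is mounted at the origin on the work surface. World frame = base frame: x ahead of the robot, y to its left, z up, the work surface at z = 0. Lengths are in m, angles in rad, forces in N, time in s.
With the tool pointing down it reaches from about 0.35 to 0.975 m from the base axis. Payload 4.9 kg.
Tool frame: the origin (TCP) lies midway between the tips of the shut fingers; the grasp point (between the pads) lies 19 mm behind it; z points along the fingers, y is the direction in which the jaws open and shut (so a half turn about z gives the same grasp; the last joint's range is limited). The gripper opens to 85 mm and grips with 20 to 120 N. Pads are 22 mm wide; open, the fingers measure 114 mm over their backs; the gripper's body (76 mm by 85 mm) begins 54 mm behind the grasp point. The pads swing forward as they close: fully open they stand 13 mm farther back than shut.
Start: joints at [1.129, 0.053, 1.613, -0, 1.476, -0.119], TCP at [0.198, 0.593, 0.231] pointing down, gripper open.
Joint ranges: [-3.01, 3.01], [-1.01, 2.22], [0.06, 2.58], [-1.02, 4.17], [0.09, 2.62], [-3.14, 3.14]. Speed limits (rad/s): [2.57, 2.57, 3.14, 3.14, 3.14, 3.14].

INTERFACE

Orientations are given as a rotation vector (axis times angle).
In Python, from station import ctrl gives the robot as it stands.
- The arm moves only by the shell command python3 -m jog 'ROWS' [FORCE]. ROWS is JSON, one flat list of numbers, 7 for each row, row after row: the opening, from 0 (shut) to 1 (fully open), then the shift along the tool's x, y, z in m, then the turn, a rotation vector about the tool's x, y, z in degrees. A call has 1 to 10 rows; each row shifts and turns the commanded pose from where the row before left it, along the tool's axes as they then stand; what a row does not reach is not made up. A row lasts 1/8 s, in which the tool goes at most 62.5 mm and 10.7 degrees, less where a joint would pass 70% of its speed; a pose out of reach is approached as far as the arm can. A call with a gripper value outside its range is refused whole. The fingers move at their own pace and stop on an object; FORCE is the grip in N (left out, the last holds). Time passes only in rows, so rows that do not move let the fingers close. It gives the time, the measured TCP pose, the force and the opening at its end, in the units of the state.
- ctrl.get_obs(): the state, without advancing time (a new reading comes with each control period).
- ctrl.get_image(name): name is "scene" or "top" or "wrist"; returns a dict with "image" (384x512x3 uint8, blue, green, red), "camera_matrix" (3x3 intrinsics, pixels), "dist_coeffs" ([k1, k2, p1, p2, k3] as OpenCV has them; the pictures are not rectified), "rvec" (rotation vector, rad) and "tvec" (3), from world to camera coordinates, as OpenCV has them; the wrist camera has in their place "mount" (4x4, takes a point from camera to tool coordinates, whose origin is the TCP and whose axes are the flange's). Camera axes: x right, y down, z forward; pixel columns grow to the right and rows downward; lengths in m; the calibration is good to about 2 mm. A picture is of the moment at which its call begins: read the wrist's pose just before it. There is no depth.
- ctrl.finish_job(): hands the job in, once; it reports no verdict.
Trained networks look in a picture, given as the dict that the camera call returned (one of the last four; its "shot" number tells which), for a name from the list of things; names that differ only in an ending like _2 or _b are one class to them, and where a whole thing is asked for, a point or a joint stands for the part that bears it (a point fixed in the world has none). Each returns a list of dicts, best first, with "p" (0 to 1); they miss things now and then, are a little off and sometimes report something else, mostly with a low value. They report only what shows in the picture. A call takes as long as a camera call. They do not tell look-alikes from the thing itself.
- ctrl.boxes_of(target, picture): "box" ([centre column, centre row, width, height] in pixels, round what is visible of it).
The state is a dict: "t": time; "q": joint angles; "dq": joint speeds; "effort": joint torques, N m; "tool_pos": TCP position; "tool_rot": TCP orientation; "contact_force": force on the tool from outside, world axes, zero at the start; "wrist_torque": the same for the moment, N m; "opening": finger opening in m.
Only numpy, scipy, OpenCV 4.12 (cv2) and the standard library are available. Lean on these libraries where they do the work, as an engineer would, in place of code of your own. Each camera call takes 0.05 s, during which the arm holds its last target. There are 200 camera calls.

TASK

Fit the red-handled channel nut to the slotted rail on the garage bench, as an anchor for the bike stand: put its head lengthwise into the slot between the yellow marks, press it gently but firmly down against the sprung orange pad until it bottoms on the hard stop (never pressing harder than 25 N), give it a quarter turn while it is down, and let it spring up so that it is caught across the slot under both lips, upright, then let go. Leave the blue nut and everything else on the bench where they are.

Things in the scene. Friction and masses are not known exactly. Their poses are not given: they have to be found in the camera images.
- nut: Channel nut to fit: steel head, stem and red handle in one rigid piece, 69 mm tall, about 140 g, standing on its head on the bench. Origin: centre of the head's underside, z up. Head 36 mm along x, 20 mm along y (corners clipped), 7 mm thick, with a 2 mm high ridge on top at each x end (16 to 18 mm from the axis). Stem 12 mm diameter.
- nut_handle (a point): Centre of the red handle, 52 mm above the nut's origin: a bar 40 mm along the nut's x, 14 mm thick along y, 34 mm tall (35 to 69 mm above the origin). Grip it across its 14 mm. The head's long side lies along the handle's long side. Turning either way works.
- rail: Slotted aluminium rail fixed to the bench, 240 mm long, 48 mm wide, 50 mm tall. Origin: centre of its underside, z up; x runs along the slot. The slot, centred in the top, is 22 mm wide; the channel inside is 42 mm wide. Never press or jam the nut on the rail or pad with more than 25 N (the knock as the spring snaps it up under the lips does not count).
- rail_slot (a point): Middle of the slot's mouth, level with the rail's top, midway between the yellow marks (33 mm either way). In the slot here is the orange damped, sprung pad, 18 mm wide, 64 mm long. Untouched its top is 2 to 11 mm below this point; it then has 15 mm of travel, the spring pushing back 2 N rising to 9.5 N, then a hard stop: 17 to 26 mm below this point, unknown: feel it. Press 14 to 20 N on the stop.
- rail_lip_edge (a point): Point on the slot's axis, level with the lower edge of the down-curled lips, 6 mm below the rail's top. The nut can turn only when its underside is at least 15.5 mm below the rail's top (so it is on the stop). Locked: handle across the rail, the spring holding the head up under the lips, ridges behind the curled edges, underside 13 mm below the rail's top.
- other_nut: A bystander: a like nut with a blue handle and a 30 mm wide head that does not fit this slot. It stands on the bench near the red one; origin at the centre of its underside, same height.
- spray: Bystander: white spray bottle, 52 mm diameter, 170 mm tall, standing at the left, beyond the rail. Origin: centre of the underside.
- wrench: Bystander: steel wrench lying at the far side of the bench.
- lamp: Bystander: bicycle rear lamp, black with red lens, about 50 x 40 x 40 mm, far right.
- bell: Bystander: steel bicycle bell, 54 mm diameter, 33 mm tall, far side.
- sprocket: Bystander: dark steel ring, 90 mm diameter, 6 mm thick, lying at the left.
- patch_box: Bystander: small cardboard box 90 x 55 x 30 mm, at the left.
Things that resemble listed ones, but are neither listed nor needed, are in the scene too. Leave any green look-alike of the nut alone.

How it is judged:
On the way, in this order (a step that is already met when the one before it is completed fails the run):
1. the nut, its head lengthwise in the slot between the marks, is pressed onto the hard stop: at least 12 N between nut and rail with the underside 16 mm or more below the rail's top (contact force between nut and rail above 12 N and z of nut in the frame of rail between 0.021 and 0.034 m and angle between the x axis of nut and the x axis of rail, either way round below 0.25 rad and x of nut in the frame of rail between -0.025 and 0.025 m and y of nut in the frame of rail between -0.004 and 0.004 m), for 0.15 s.
2. the nut is turned across the slot while it is down (underside at least 14 mm below the rail's top) (angle between the x axis of nut and the y axis of rail, either way round below 0.25 rad and z of nut in the frame of rail below 0.036 m), for 0.1 s.
At the end, for the whole second after the job is handed in: The red nut stands upright (within 7 degrees) and at rest in the rail, between the marks (within 25 mm of the middle along the rail, 4 mm across), its handle across the slot within 14 degrees, sprung up under the lips: underside 37 mm above the rail's underside, within 1.5 mm (angle between the x axis of nut and the y axis of rail, either way round below 0.25 rad and angle between nut's own z axis and vertical below 0.12 rad and z of nut in the frame of rail between 0.0355 and 0.0385 m and x of nut in the frame of rail between -0.025 and 0.025 m and y of nut in the frame of rail between -0.004 and 0.004 m and linear speed of nut below 0.01 m/s); the robot touches nothing.
It fails at once if the nut is pressed or jammed on the rail or its pad with more than 25 N (not counted while it is up at its locked height) (contact force between nut and rail above 25 N and (z of nut in the frame of rail below 0.0362 m or z of nut in the frame of rail above 0.0385 m)).
It fails at once if the blue nut or another bystander is moved more than 25 mm (distance of any of other_nut, spray, wrench, lamp, bell, sprocket, patch_box from where it was at the start of the episode above 0.025 m).
It also fails if it takes over 70 s, if anything falls off the work surface, if the arm or the gripper's body presses on something with over 40 N, if the wrist force passes 120 N, or if a joint passes its speed limit or range.

## Working session

There is one attempt and no reset: what is moved stays moved. The work goes in short steps, Python scripts to look and compute and a shell command to move; the robot and the scene stay as the last step left them, time stands still between calls to the robot, and variables do not carry over. Pictures are saved under pics/ and viewed, about 8 in all and at most 12, crops included, and the job is handed in when it is done.

```bash
mkdir -p pics; ls; cat > h.py <<'E'
import cv2, numpy as np
from station import ctrl
from scipy.spatial.transform import Rotation as R
def cam(pic,obs=None):
    # returns Rwc (cam->world), origin
    if "rvec" in pic:
        r=cv2.Rodrigues(np.array(pic["rvec"],float))[0]; t=np.array(pic["tvec"],float).ravel()
        return r.T, -r.T@t
    T=np.eye(4);T[:3,:3]=R.from_rotvec(obs["tool_rot"]).as_matrix();T[:3,3]=obs["tool_pos"]
    M=T@np.array(pic["mount"]); return M[:3,:3],M[:3,3]
def px2w(pic,uv,z,obs=None):
    Rw,o=cam(pic,obs)
    n=cv2.undistortPoints(np.array(uv,float).reshape(-1,1,2),np.array(pic["camera_matrix"]),np.array(pic["dist_coeffs"])).reshape(-1,2)
    d=np.c_[n,np.ones(len(n))]@Rw.T
    return o+d*((z-o[2])/d[:,2])[:,None]
def w2px(pic,P,obs=None):
    Rw,o=cam(pic,obs); P=np.array(P,float).reshape(-1,3)
    return cv2.projectPoints((P-o)@Rw,np.zeros(3),np.zeros(3),np.array(pic["camera_matrix"]),np.array(pic["dist_coeffs"]))[0].reshape(-1,2)
E
python3 - <<'E'
from h import *
o=ctrl.get_obs(); print({k:np.round(v,3).tolist() for k,v in o.items()})
ims=[]
for n,zs in (("scene",0),("top",0)):
    p=ctrl.get_image(n); ims.append(p["image"].copy())
    for t,z in (("nut",.035),("nut_handle",.052),("rail",.05),("rail_slot",.05),("other_nut",.035)):
        for b in ctrl.boxes_of(t,p)[:3]:
            print(n,t,round(b["p"],2),np.round(b["box"]).tolist(),np.round(px2w(p,b["box"][:2],z)[0],3).tolist())
    cv2.imwrite(f"pics/{n}0.png",cv2.resize(p["image"],(800,600)))
E
```

```text
pics
{'t': 0.0, 'q': [1.129, 0.053, 1.614, 0.0, 1.476, -0.119], 'dq': [0.0, -0.001, -0.0, 0.0, 0.0, -0.001], 'effort': [-0.001, -39.368, -37.017, -0.0, 0.007, -0.0], 'tool_pos': [0.198, 0.592, 0.23], 'tool_rot': [-0.505, -3.1, 0.003], 'contact_force': [-0.192, 0.779, -0.035], 'wrist_torque': [-0.018, -0.003, -0.019], 'opening': 0.085}
scene nut 0.67 [158.0, 173.0, 16.0, 23.0] [0.666, -0.264, 0.035]
scene nut 0.49 [169.0, 159.0, 10.0, 25.0] [0.601, -0.31, 0.035]
scene nut_handle 0.62 [169.0, 159.0, 4.0, 23.0] [0.614, -0.287, 0.052]
scene nut_handle 0.55 [160.0, 172.0, 15.0, 21.0] [0.673, -0.239, 0.052]
scene nut_handle 0.44 [159.0, 193.0, 23.0, 11.0] [0.729, -0.151, 0.052]
scene rail 0.88 [299.0, 218.0, 91.0, 63.0] [0.531, 0.168, 0.05]
scene rail_slot 0.74 [300.0, 218.0, 86.0, 63.0] [0.528, 0.169, 0.05]
scene other_nut 0.71 [198.0, 150.0, 17.0, 25.0] [0.501, -0.297, 0.035]
top nut 0.63 [419.0, 178.0, 32.0, 16.0] [0.6, -0.321, 0.035]
top nut 0.53 [393.0, 147.0, 25.0, 19.0] [0.668, -0.263, 0.035]
top nut_handle 0.72 [395.0, 149.0, 23.0, 20.0] [0.66, -0.26, 0.052]
top nut_handle 0.55 [135.0, 133.0, 41.0, 38.0] [0.678, 0.313, 0.052]
top nut_handle 0.53 [419.0, 178.0, 32.0, 15.0] [0.596, -0.314, 0.052]
top rail 0.7 [212.0, 215.0, 110.0, 41.0] [0.503, 0.137, 0.05]
top rail_slot 0.75 [212.0, 213.0, 109.0, 42.0] [0.508, 0.136, 0.05]
top other_nut 0.69 [411.0, 226.0, 31.0, 14.0] [0.491, -0.304, 0.035]
top other_nut 0.35 [137.0, 132.0, 41.0, 35.0] [0.685, 0.314, 0.035]
top other_nut 0.25 [212.0, 213.0, 109.0, 45.0] [0.507, 0.139, 0.035]
```

View pics/top0.png

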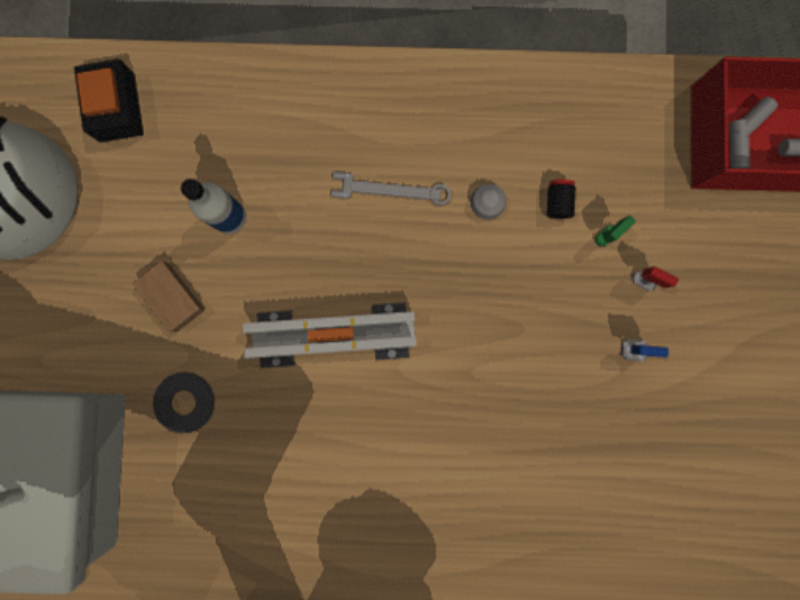

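View pics/scene0.png

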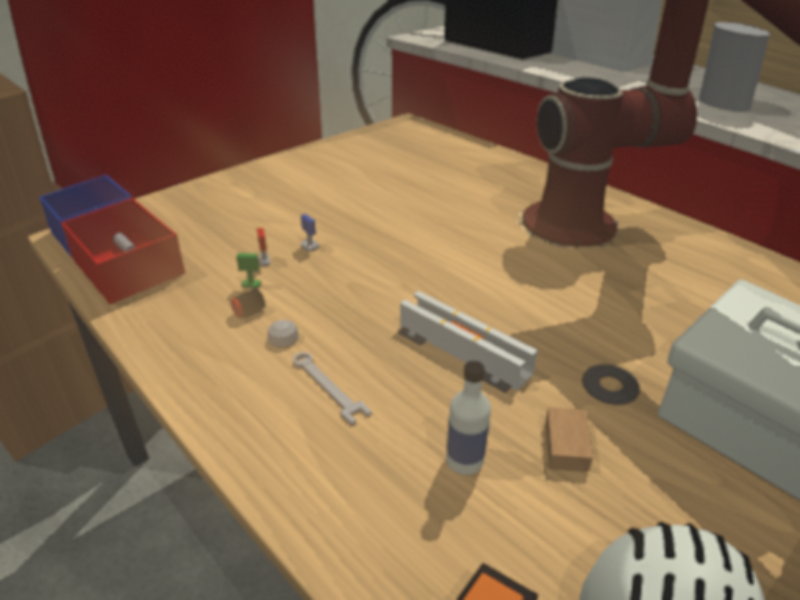

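The red nut is at about (658,277) in the 800x600 top view, with green at (615,230), blue at (645,350) and the rail centre at (330,335). The red nut is therefore at about (0.60,-0.32) and the rail at about (0.507,0.137). I'll go over the rail first and look.

```bash
python3 -m jog '[1,-0.0438,-0.0333,0,0,0,0, 1,-0.0438,-0.0333,0,0,0,0, 1,-0.0438,-0.0333,0,0,0,0, 1,-0.0438,-0.0333,0,0,0,0, 1,-0.0438,-0.0333,0,0,0,0, 1,-0.0438,-0.0333,0,0,0,0, 1,-0.0438,-0.0333,0,0,0,0, 1,-0.0438,-0.0333,0,0,0,0, 1,-0.0438,-0.0333,0,0,0,0, 1,-0.0438,-0.0333,0,0,0,0]'
python3 - <<'E'
from h import *
o=ctrl.get_obs(); p=ctrl.get_image("wrist"); print(np.round(p["mount"],3).tolist(), np.round(p["camera_matrix"],1).tolist(),np.round(o["tool_pos"],3),np.round(o["tool_rot"],3),np.round(o["q"],2))
import pickle; pickle.dump((p,o),open("rail.pkl","wb"))
for t in ("rail","rail_slot"):
    for b in ctrl.boxes_of(t,p)[:2]: print(t,b["p"],b["box"],px2w(p,b["box"][:2],.05,o))
cv2.imwrite("pics/rail1.png",cv2.resize(p["image"],(800,600)))
E
```

```text
t: 1.85
tool_pos: [0.5089, 0.1363, 0.2317]
tool_rot: [0.505, 3.1, 0.001]
contact_force: [0.1, 0.4, 0.8]
opening: 0.0853
[[0.0, -0.954, -0.299, 0.077], [1.0, 0.0, 0.0, -0.0], [-0.0, -0.299, 0.954, -0.144], [0.0, 0.0, 0.0, 1.0]] [[321.1, 0.0, 254.3], [0.0, 321.1, 190.6], [0.0, 0.0, 1.0]] [0.509 0.136 0.232] [5.05e-01 3.10e+00 1.00e-03] [ 0.12 -0.19  1.84  0.    1.49 -1.13]
rail 0.67 [259.9, 153.2, 235.7, 142.6] [[0.49627393 0.14650963 0.05      ]]
rail_slot 0.69 [259.9, 153.4, 231.6, 144.0] [[0.49647106 0.1464448  0.05      ]]
```

View pics/rail1.png

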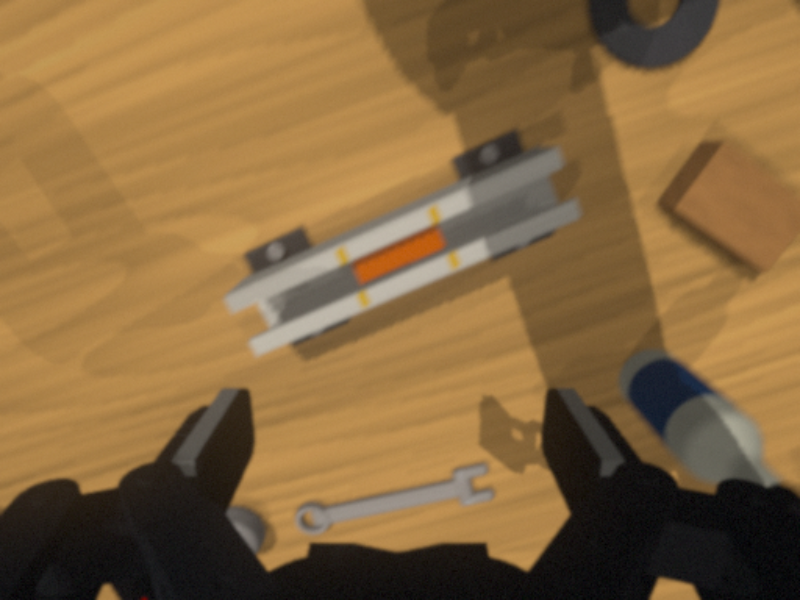

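The rail is in full view, with yellow marks at (344,255), (435,215), (364,298) and (455,260) in the 800x600 picture and the orange pad at (400,255). I'll measure the marks.

```bash
python3 - <<'E'
from h import *; import pickle
p,o=pickle.load(open("rail.pkl","rb"))
im=p["image"]; hsv=cv2.cvtColor(im,cv2.COLOR_BGR2HSV)
g=[(344,255),(435,215),(364,298),(455,260)]
W=[]
for x,y in g:
    x,y=x*.64,y*.64; x0,y0=int(x)-7,int(y)-8
    c=im[y0:y0+17,x0:x0+15].astype(float)
    w=np.clip(np.minimum(c[...,2],c[...,1])-c[...,0]-45,0,None)
    hs=hsv[y0:y0+17,x0:x0+15,0]; w*= (hs>17)
    yy,xx=np.mgrid[y0:y0+17,x0:x0+15]
    uv=((w*xx).sum()/w.sum(),(w*yy).sum()/w.sum()); W.append(px2w(p,uv,.05,o)[0]); print(np.round(uv,1),W[-1].round(4),(w>0).sum())
W=np.array(W)
print("centre",W.mean(0)); d=(W[1]+W[3]-W[0]-W[2])/2; print("len",np.linalg.norm(d),"ang",np.degrees(np.arctan2(d[1],d[0]))); e=(W[2]+W[3]-W[0]-W[1])/2; print("across",e,np.linalg.norm(e),np.degrees(np.arctan2(e[1],e[0])))
# slot edges/rail edges across profile through centre
c=W.mean(0); u=d/np.linalg.norm(d); n=np.array([-u[1],u[0],0])
for s in (-.02,0,.02,.05,-.05):
    ts=np.arange(-.03,.0301,.002); P=c+u*s+n*ts[:,None]
    uv=w2px(p,P,o); v=cv2.remap(im,uv[:,0].astype(np.float32).reshape(1,-1),uv[:,1].astype(np.float32).reshape(1,-1),1)[0]
    print(s,v.min(1).tolist())
# orange blob
m=((hsv[...,0]<12)&(hsv[...,1]>180)&(hsv[...,2]>120)).astype(np.uint8); n_,l,st,ce=cv2.connectedComponentsWithStats(m); i=1+st[1:,4].argmax(); print("orange",ce[i],st[i],px2w(p,ce[i],.045,o))
E
```

```text
[218.6 163.5] [0.493  0.1026 0.05  ] 64
[277.6 137.4] [0.4866 0.1685 0.05  ] 70
[232.2 190.9] [0.5254 0.1059 0.05  ] 59
[289.9 166.1] [0.519  0.1718 0.05  ] 57
centre [0.50600979 0.13722195 0.05      ]
len 0.06620169998472133 ang 95.50738886964348
across [0.03242369 0.00329283 0.        ] 0.03259046367588453 5.798864896609779
-0.02 [58, 59, 73, 123, 159, 169, 171, 170, 171, 159, 123, 85, 56, 27, 20, 18, 20, 22, 23, 36, 83, 146, 168, 170, 172, 170, 163, 141, 115, 103, 91]
0 [60, 60, 71, 120, 158, 168, 170, 170, 171, 160, 122, 87, 57, 27, 17, 12, 19, 18, 24, 30, 79, 143, 170, 170, 170, 169, 163, 141, 113, 107, 92]
0.02 [56, 59, 73, 120, 158, 167, 170, 170, 170, 157, 122, 87, 57, 26, 14, 14, 15, 22, 21, 30, 78, 141, 167, 168, 171, 169, 164, 143, 113, 105, 92]
0.05 [57, 56, 68, 117, 155, 168, 168, 167, 168, 156, 124, 91, 86, 84, 84, 83, 86, 89, 91, 97, 116, 151, 167, 169, 171, 168, 162, 142, 114, 106, 90]
-0.05 [59, 59, 70, 123, 160, 170, 170, 172, 170, 157, 121, 91, 85, 85, 84, 85, 86, 88, 94, 95, 113, 143, 158, 164, 169, 171, 164, 141, 114, 100, 77]
orange [282.5 157. ] [282 156   2   3   4] [[0.50850366 0.16742532 0.045     ]]
```

```bash
python3 -m jog '[1,-0.0287,-0.0498,0,0,0,0, 1,-0.0287,-0.0498,0,0,0,0, 1,-0.0287,-0.0498,0,0,0,0, 1,-0.0287,-0.0498,0,0,0,0, 1,-0.0287,-0.0498,0,0,0,0, 1,-0.0287,-0.0498,0,0,0,0, 1,-0.0287,-0.0498,0,0,0,0, 1,-0.0287,-0.0498,0,0,0,0, 1,0,0,0,0,0,0]'
python3 - <<'E'
from h import *
o=ctrl.get_obs(); p=ctrl.get_image("wrist"); print(np.round(o["q"],2))
import pickle; pickle.dump((p,o),open("nut.pkl","wb"))
for t,z in (("nut",.035),("nut_handle",.052)):
    for b in ctrl.boxes_of(t,p)[:3]: print(t,b["p"],b["box"],px2w(p,b["box"][:2],z,o))
im=p["image"].astype(int); m=((im[...,2]>70)&(im[...,2]>2.5*im[...,1])&(im[...,2]>2.5*im[...,0])).astype(np.uint8)
n_,l,st,ce=cv2.connectedComponentsWithStats(m)
for i in range(1,n_):
    if st[i,4]>60: print("red",ce[i],st[i])
cv2.imwrite("pics/nut1.png",cv2.resize(p["image"],(800,600)))
E
```

```text
t: 3.12
tool_pos: [0.5996, -0.3145, 0.2305]
tool_rot: [-0.509, -3.099, -0.0]
contact_force: [-0.4, 0.9, -0.2]
opening: 0.0851
[-0.59  0.17  1.48 -0.    1.49 -1.84]
nut 0.85 [247.9, 164.5, 42.5, 33.0] [[ 0.59682727 -0.32105952  0.035     ]]
nut 0.59 [316.0, 207.9, 37.3, 51.4] [[ 0.66860709 -0.26455944  0.035     ]]
nut_handle 0.65 [249.6, 165.6, 34.5, 30.1] [[ 0.59494701 -0.3182296   0.052     ]]
red [249.87912088 169.82103611] [230 160  40  21 637]
red [388.76859504 239.61983471] [375 234  27  10 121]
red [202.4877611  319.75407963] [ 145  276  120   90 6128]
```

View pics/nut1.png

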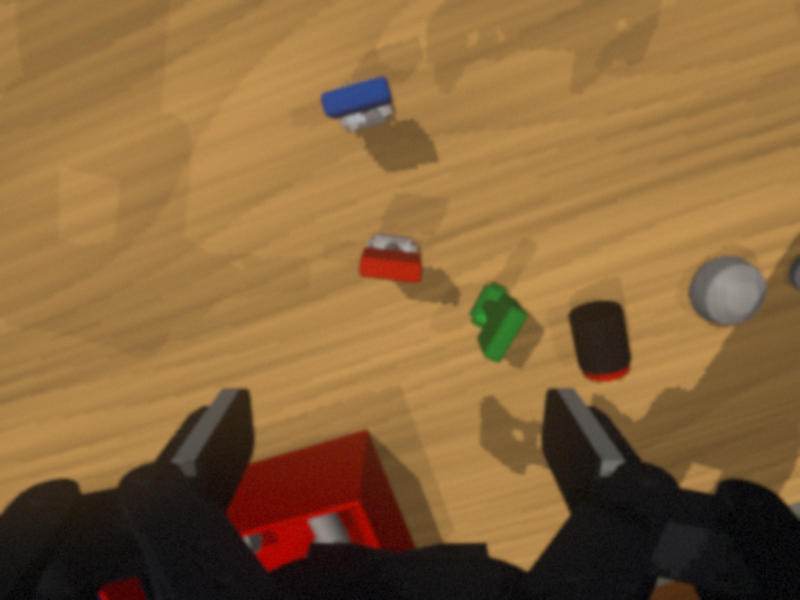

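The red nut's handle is at about (391,265) in the 800x600 picture, clear of green (498,320) and blue (357,97). I'll fit the handle's box model to the red silhouette.

```bash
cat > fit.py <<'E'
from h import *; import itertools
from scipy.optimize import minimize
def mask(p,uv=None):
    im=p["image"].astype(int); m=((im[...,2]>70)&(im[...,2]>2.2*im[...,1])&(im[...,2]>2.2*im[...,0])).astype(np.uint8)
    n,l,st,ce=cv2.connectedComponentsWithStats(m)
    k=[i for i in range(1,n) if st[i,4]>60]; i=min(k,key=lambda i:np.hypot(*(ce[i]-uv))); return (l==i).astype(np.uint8)
B=np.array(list(itertools.product((-.02,.02),(-.007,.007),(.035,.069))))
def sil(p,o,v,zoff=0,S=4):
    c,s=np.cos(v[2]),np.sin(v[2]); P=np.c_[v[0]+c*B[:,0]-s*B[:,1],v[1]+s*B[:,0]+c*B[:,1],B[:,2]+zoff]
    h=cv2.convexHull((w2px(p,P,o)*S+(S-1)/2).round().astype(np.int32)); m=np.zeros((384*S,512*S),np.uint8); cv2.fillPoly(m,[h],1); return m
def fit(p,o,uv,v0,zoff=0):
    m=cv2.resize(mask(p,uv),None,fx=4,fy=4,interpolation=cv2.INTER_NEAREST)
    f=lambda v:1-(lambda a:(a&m).sum()/(a|m).sum())(sil(p,o,v,zoff))
    best=None
    for th in np.radians(np.arange(0,180,15)):
        s=np.array([v0[0],v0[1],th]); r=minimize(f,s,method="Nelder-Mead",options=dict(initial_simplex=s+np.vstack([np.zeros(3),np.diag([.008,.008,.15])]),xatol=1e-5,fatol=1e-5,maxiter=200))
        if best is None or r.fun<best.fun: best=r
    return best
E
python3 - <<'E'
from fit import *; import pickle
p,o=pickle.load(open("nut.pkl","rb"))
r=fit(p,o,(250,170),(.597,-.319)); th=np.degrees(r.x[2]); print("IoU",1-r.fun,r.x[:2],th)
M=R.from_rotvec(o["tool_rot"]).as_matrix(); phi=np.degrees(np.arctan2(M[1,1],M[0,1])); print("phi",phi,"dphi",[(th+90-phi+k)  for k in(-360,-180,0)])
print("shift tool", M.T@np.r_[r.x[:2]-o["tool_pos"][:2],0])
E
```

```text
IoU 0.7953522685355957 [ 0.59830733 -0.31927451] 58.80198310386381
phi 71.35619631746809 dphi [np.float64(-282.55421321360427), np.float64(-102.55421321360427), np.float64(77.44578678639573)]
shift tool [-3.09063876e-04 -4.91462940e-03 -9.80719681e-07]
```

```bash
python3 -m jog '[1,0,0,0.011,0,0,10.6, 1,0,0,0.011,0,0,10.6, 1,0,0,0.011,0,0,10.6, 1,0,0,0.011,0,0,10.6, 1,0,0,0.011,0,0,10.6, 1,0,0,0.011,0,0,10.6, 1,0,0,0.011,0,0,10.6, 1,0,0,0.011,0,0,10.6, 1,0,0,0.011,0,0,10.6, 1,0,0,0,0,0,0]'
python3 - <<'E'
from fit import *; import pickle
o=ctrl.get_obs(); p=ctrl.get_image("wrist"); print(np.round(o["q"],2))
pickle.dump((p,o),open("nut2.pkl","wb"))
uv=w2px(p,[.598,-.319,.052],o)[0]; print(uv)
r=fit(p,o,uv,(.598,-.319)); th=np.degrees(r.x[2]); print("IoU",1-r.fun,r.x[:2],th)
M=R.from_rotvec(o["tool_rot"]).as_matrix(); phi=np.degrees(np.arctan2(M[1,1],M[0,1])); print("phi",phi,"dphi",[(th+90-phi+k)  for k in(-360,-180,0)])
print("shift tool", M.T@np.r_[r.x[:2]-o["tool_pos"][:2],0])
c,_=cv2.findContours(sil(p,o,r.x,S=1),0,2); im=cv2.resize(p["image"],None,fx=2,fy=2); cv2.drawContours(im,[x*2 for x in c],-1,(0,255,255),1)
c,_=cv2.findContours(mask(p,uv),0,2); cv2.drawContours(im,[x*2 for x in c],-1,(255,255,0),1)
x,y=(2*uv).astype(int); cv2.imwrite("pics/nut2.png",im[max(0,y-200):y+200,max(0,x-250):x+250])
E
```

```text
t: 4.53
tool_pos: [0.599, -0.3102, 0.1315]
tool_rot: [-2.628, -1.718, 0.001]
contact_force: [0.5, -0.2, -0.7]
opening: 0.0855
[-0.59  0.24  1.57  0.    1.33 -0.18]
[258.82407737 209.6465051 ]
IoU 0.8195991091314031 [ 0.5973979  -0.32127784] 64.60681029114045
phi -23.640342241916297 dphi [np.float64(-181.75284746694325), np.float64(-1.7528474669432512), np.float64(178.24715253305675)]
shift tool [-1.07922347e-02  2.95239467e-03 -1.26421578e-05]
```

View pics/nut2.png

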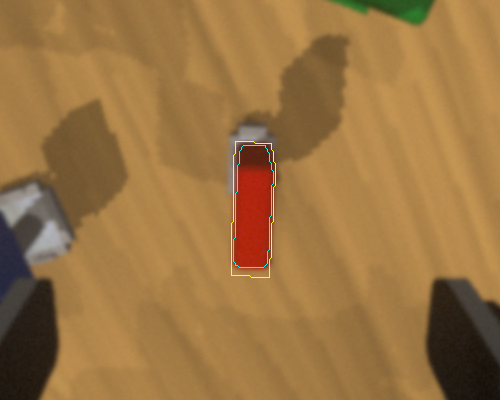

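```bash
python3 -m jog '[1,-0.0108,0.003,0,0,0,1.75, 1,0,0,0.023,0,0,0, 1,0,0,0.023,0,0,0, 1,0,0,0.023,0,0,0, 1,0,0,0.0225,0,0,0, 1,0,0,0,0,0,0, 0.6,0,0,0,0,0,0, 0.3,0,0,0,0,0,0, 0.1,0,0,0,0,0,0, 0.1,0,0,0,0,0,0]' 80
python3 -m jog '[0,0,0,0,0,0,0, 0,0,0,0,0,0,0, 0,0,0,0,0,0,0, 0,0,0,0,0,0,0]' 80
```

```text
t: 5.82
tool_pos: [0.598, -0.324, 0.0415]
tool_rot: [2.658, 1.673, 0.001]
contact_force: [2.1, -1.3, 19.9]
opening: 0.013
t: 6.32
tool_pos: [0.5982, -0.3241, 0.0417]
tool_rot: [2.658, 1.672, 0.001]
contact_force: [-0.4, 1.2, 4.4]
opening: 0.0123
```

```bash
python3 -m jog '[0,0,0,-0.02,0,0,0, 0,0,0,-0.04,0,0,-10.3, 0,0,0,-0.04,0,0,-10.4, 0,0,0,-0.02,0,0,-10.3, 0,0,0,0,0,0,0]'
python3 - <<'E'
from h import *
o=ctrl.get_obs(); M=R.from_rotvec(o["tool_rot"]).as_matrix(); print("phi",np.degrees(np.arctan2(M[1,1],M[0,1])), M.T@np.r_[np.array([.506,.1372])-o["tool_pos"][:2],0],o["opening"],o["tool_pos"],o["q"][5])
E
```

```text
t: 6.95
tool_pos: [0.5986, -0.3244, 0.1636]
tool_rot: [2.115, 2.318, 0.001]
contact_force: [-0.2, -0.7, -2.0]
opening: 0.0127
phi 5.238331688056459 [ 0.46809203 -0.05011718 -0.00141512] 0.012724220616076462 [ 0.59864457 -0.32436351  0.16359163] -0.697171748693266
```

```bash
python3 -m jog '[0,0.03,-0.003,0,0,0,0, 0,0.055,-0.006,0,0,0,0, 0,0.055,-0.006,0,0,0,0, 0,0.055,-0.006,0,0,0,0, 0,0.055,-0.006,0,0,0,0, 0,0.055,-0.006,0,0,0,0, 0,0.055,-0.006,0,0,0,0, 0,0.055,-0.006,0,0,0,0, 0,0.053,-0.006,0,0,0,-0.3, 0,0,0,0,0,0,0]'
python3 - <<'E'
from h import *; import pickle
o=ctrl.get_obs(); p=ctrl.get_image("wrist"); pickle.dump((p,o),open("held.pkl","wb")); M=R.from_rotvec(o["tool_rot"]).as_matrix(); print("phi",np.degrees(np.arctan2(M[1,1],M[0,1])), M.T@np.r_[np.array([.506,.1372])-o["tool_pos"][:2],0],o["opening"],o["q"].round(2) if hasattr(o["q"],'round') else o["q"])
cv2.imwrite("pics/held.png",cv2.resize(p["image"],(800,600),interpolation=cv2.INTER_CUBIC))
E
```

```text
t: 8.2
tool_pos: [0.501, 0.1401, 0.1588]
tool_rot: [-2.105, -2.329, 0.004]
contact_force: [0.7, -0.9, -1.8]
opening: 0.0128
phi 5.786767229775124 [-3.42100702e-03  4.66139862e-03 -1.82743378e-05] 0.012787935878707517 [ 0.13 -0.14  1.92  0.    1.36  0.03]
```

View pics/held.png

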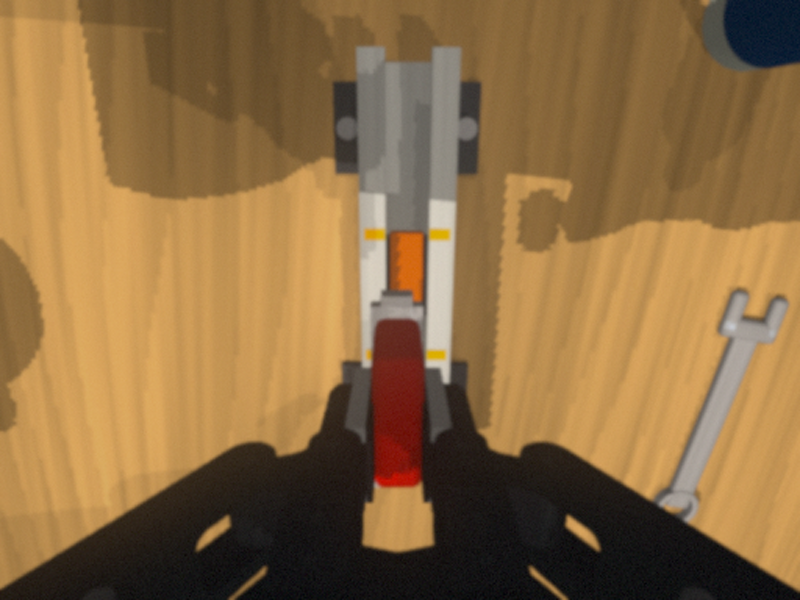

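The nut is held square between the fingers, with the head at (397,310) ahead of the handle at (398,400). The rail shows below it, with marks at (375,234), (439,234) and (436,355). I'll re-measure the rail lateral offset from this view, plus the head's position in the tool.

```bash
python3 - <<'E'
from h import *; import pickle
p,o=pickle.load(open("held.pkl","rb")); im=p["image"]
M=R.from_rotvec(o["tool_rot"]).as_matrix(); T=np.array(o["tool_pos"])
tool=lambda uv,z:(px2w(p,uv,z,o)-T)@M
def edges(row,lo,hi):
    g=cv2.GaussianBlur(im,(3,3),0).min(2)[row].astype(float); d=np.gradient(g); out=[]
    for i in range(lo,hi):
        if abs(d[i])>8 and abs(d[i])>=abs(d[i-1]) and abs(d[i])>abs(d[i+1]):
            a,b,c=abs(d[i-1:i+2]); out.append((round(i+.5*(a-c)/(a-2*b+c),1),int(d[i])))
    return out
for row in (140,155,165,172,180):
    e=edges(row,220,305); print(row,e,"tool y mm @z.05:",[round(tool((u,row),.05)[0,1]*1e3,1) for u,_ in e])
# head (steel) rows in 800x600 y~295-318; head top z ~ TCP-.0417+.007
zh=T[2]-.0417+.007
for row in (190,193,196,199,202):
    e=edges(row,225,285); print(row,e,"head y:",[round(tool((u,row),zh)[0,1]*1e3,1) for u,_ in e])
for row in (230,250,270):
    e=edges(row,225,285); print(row,e,"handle y:",[round(tool((u,row),T[2]+.02)[0,1]*1e3,1) for u,_ in e])
E
```

```text
140 [(np.float64(229.4), 23), (np.float64(246.2), -24), (np.float64(274.0), 26), (np.float64(291.1), -32)] tool y mm @z.05: [np.float64(-20.3), np.float64(-7.1), np.float64(14.8), np.float64(28.2)]
155 [(np.float64(229.6), 22), (np.float64(246.8), -39), (np.float64(273.3), 34), (np.float64(290.8), -33)] tool y mm @z.05: [np.float64(-20.4), np.float64(-6.7), np.float64(14.4), np.float64(28.4)]
165 [(np.float64(229.9), 25), (np.float64(246.9), -41), (np.float64(273.1), 39), (np.float64(290.3), -32)] tool y mm @z.05: [np.float64(-20.3), np.float64(-6.7), np.float64(14.4), np.float64(28.2)]
172 [(np.float64(230.0), 30), (np.float64(246.9), -42), (np.float64(272.9), 39), (np.float64(289.9), -32)] tool y mm @z.05: [np.float64(-20.4), np.float64(-6.7), np.float64(14.3), np.float64(28.1)]
180 [(np.float64(230.0), 30), (np.float64(246.9), -42), (np.float64(272.8), 39), (np.float64(289.8), -34)] tool y mm @z.05: [np.float64(-20.5), np.float64(-6.7), np.float64(14.4), np.float64(28.2)]
190 [(np.float64(230.4), 27), (np.float64(243.0), -18), (np.float64(264.1), -28), (np.float64(272.7), 39)] hea
[... 526 characters left out ...]
9.9), -21), (np.float64(273.2), 31)] head y: [np.float64(-14.6), np.float64(-10.8), np.float64(8.5), np.float64(10.5)]
202 [(np.float64(230.6), 26), (np.float64(236.9), -13), (np.float64(269.7), -16), (np.float64(273.1), 26)] head y: [np.float64(-14.6), np.float64(-10.9), np.float64(8.5), np.float64(10.5)]
230 [(np.float64(230.8), 28), (np.float64(237.6), -25), (np.float64(271.0), 26), (np.float64(284.4), 13)] handle y: [np.float64(-10.4), np.float64(-7.6), np.float64(6.5), np.float64(12.1)]
250 [(np.float64(236.1), -13), (np.float64(272.4), 12)] handle y: [np.float64(-8.3), np.float64(7.2)]
270 [(np.float64(233.8), -13), (np.float64(274.6), 12)] handle y: [np.float64(-9.5), np.float64(8.4)]
```

```bash
python3 -m jog '[0,-0.005,0.0047,0,0,0,0, 0,0,0,0.02,0,0,0, 0,0,0,0.02,0,0,0, 0,0,0,0.015,0,0,0, 0,0,0,0.004,0,0,0, 0,0,0,0,0,0,0]'
python3 - <<'E'
from h import *; import pickle
o=ctrl.get_obs(); p=ctrl.get_image("wrist"); pickle.dump((p,o),open("held2.pkl","wb")); M=R.from_rotvec(o["tool_rot"]).as_matrix(); T=np.array(o["tool_pos"])
print(M[:,2],o["contact_force"],"phi",np.degrees(np.arctan2(M[1,1],M[0,1])), M.T@np.r_[np.array([.506,.1372])-o["tool_pos"][:2],0])
im=p["image"]; tool=lambda uv,z:(px2w(p,uv,z,o)-T)@M
g0=cv2.GaussianBlur(im,(3,3),0).min(2)
for row in range(100,215,8):
    d=np.gradient(g0[row].astype(float)); e=[i for i in range(200,320) if abs(d[i])>8 and abs(d[i])>=abs(d[i-1]) and abs(d[i])>abs(d[i+1])]
    print(row,[(i,round(tool((i+.5*(abs(d[i-1])-abs(d[i+1]))/(abs(d[i-1])-2*abs(d[i])+abs(d[i+1])),row),.052)[0,1]*1e3,1)) for i in e])
cv2.imwrite("pics/held2.png",cv2.resize(im[60:300,96:416],(800,600),interpolation=cv2.INTER_CUBIC))
E
```

```text
t: 9.0
tool_pos: [0.5083, 0.1329, 0.1015]
tool_rot: [-2.109, -2.328, 0.001]
contact_force: [-1.1, -0.2, -1.0]
opening: 0.0126
[-5.86597010e-04 -4.92339312e-05 -9.99999827e-01] [-1.0886697  -0.17256452 -0.97816948] phi 5.649527134436202 [ 4.53579289e-03 -1.88941590e-03  1.15179569e-06]
100 [(209, np.float64(-27.2)), (292, np.float64(21.0))]
108 [(291, np.float64(20.9))]
116 [(291, np.float64(20.9))]
124 [(210, np.float64(-27.0)), (291, np.float64(21.0))]
132 [(210, np.float64(-27.0)), (232, np.float64(-14.2)), (290, np.float64(20.9))]
140 [(210, np.float64(-27.1)), (232, np.float64(-14.1)), (268, np.float64(7.7)), (286, np.float64(18.6)), (290, np.float64(20.9))]
148 [(211, np.float64(-27.1)), (215, np.float64(-24.6)), (286, np.float64(18.4)), (290, np.float64(20.9))]
156 [(211, np.float64(-27.2)), (215, np.float64(-24.5)), (230, np.float64(-15.2)), (234, np.float64(-12.9)), (264, np.float64(5.3)), (270, np.float64(8.7)), (285, np.float64(18.2)), (290, np.float64(21.0))]
164 [(211, np.float64(-27.1)), (233, np.float64(-13.7)), (268, np.float64(7.5)), (289, np.float64(20.9))]
172 [(212
[... 153 characters left out ...]
 (268, np.float64(7.6)), (281, np.float64(16.2)), (289, np.float64(20.9))]
188 [(212, np.float64(-27.1)), (233, np.float64(-13.8)), (243, np.float64(-7.8)), (263, np.float64(5.1)), (267, np.float64(7.6)), (289, np.float64(21.1))]
196 [(213, np.float64(-27.1)), (233, np.float64(-14.0)), (236, np.float64(-11.9)), (263, np.float64(4.9)), (288, np.float64(20.9))]
204 [(213, np.float64(-27.0)), (233, np.float64(-14.0)), (237, np.float64(-11.8)), (243, np.float64(-7.8)), (265, np.float64(6.2)), (269, np.float64(8.6)), (288, np.float64(20.8))]
212 [(213, np.float64(-27.1)), (233, np.float64(-14.1)), (236, np.float64(-12.3)), (240, np.float64(-10.1)), (269, np.float64(8.7)), (288, np.float64(21.2))]
```

View pics/held2.png

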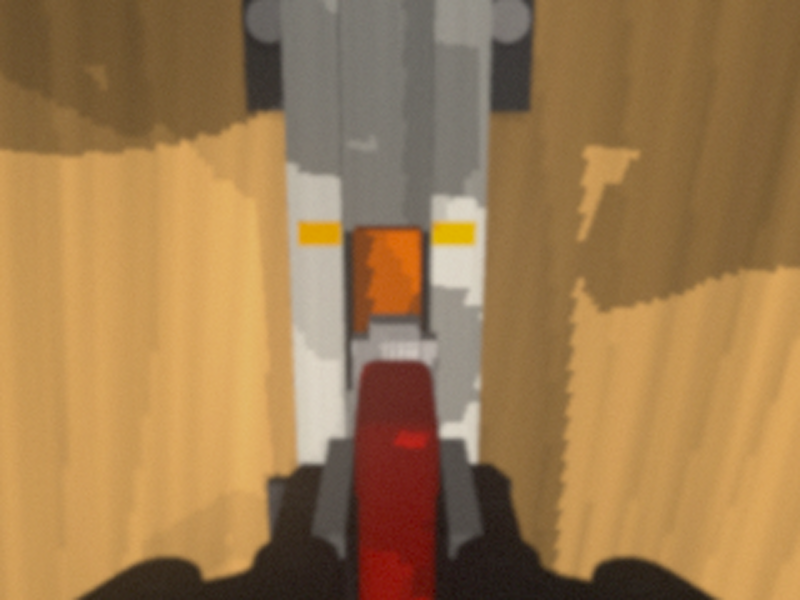

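The slot centre is at tool y ≈ -3.1 mm and the head at ≈ -1.45 mm, so I'll shift -1.7 mm (the first rail measurement said -1.9). Then I'll lower to just above the mouth.

```bash
python3 -m jog '[0,0.0025,-0.0017,0,0,0,0, 0,0,0,0,0,0,0, 0,0,0,0.004,0,0,0, 0,0,0,0.003,0,0,0, 0,0,0,0,0,0,0]'
python3 -m jog '[0,0,0,0.002,0,0,0, 0,0,0,0.002,0,0,0, 0,0,0,0.001,0,0,0, 0,0,0,0,0,0,0]'
python3 - <<'E'
from h import *
o=ctrl.get_obs(); M=R.from_rotvec(o["tool_rot"]).as_matrix(); print(M.T@np.r_[np.array([.506,.1372])-o["tool_pos"][:2],0],o["wrist_torque"])
E
```

```text
t: 9.68
tool_pos: [0.5061, 0.1352, 0.0942]
tool_rot: [-2.109, -2.328, 0.001]
contact_force: [0.2, -0.3, -1.0]
opening: 0.0128
t: 10.18
tool_pos: [0.5064, 0.1352, 0.0897]
tool_rot: [-2.109, -2.328, 0.0]
contact_force: [-0.5, 0.2, -1.6]
opening: 0.0131
[ 2.01130610e-03 -2.31205506e-04  5.87445791e-08] [-6.96035790e-03  5.94711076e-02  4.26043759e-05]
```

```bash
python3 -m jog '[0,0,0,0.001,0,0,0, 0,0,0,0.001,0,0,0, 0,0,0,0.001,0,0,0, 0,0,0,0,0,0,0]'
python3 -m jog '[0,0,0,0.001,0,0,0, 0,0,0,0.001,0,0,0, 0,0,0,0.001,0,0,0, 0,0,0,0,0,0,0]'
python3 -m jog '[0,0,0,0.001,0,0,0, 0,0,0,0.001,0,0,0, 0,0,0,0.001,0,0,0, 0,0,0,0,0,0,0]'
```

```text
t: 10.68
tool_pos: [0.5064, 0.1352, 0.0867]
tool_rot: [-2.109, -2.328, 0.0]
contact_force: [-0.2, -0.3, -1.8]
opening: 0.0124
t: 11.18
tool_pos: [0.5064, 0.1352, 0.0837]
tool_rot: [-2.109, -2.328, 0.0]
contact_force: [-0.2, 0.4, -2.2]
opening: 0.0125
t: 11.68
tool_pos: [0.5066, 0.1352, 0.081]
tool_rot: [2.109, 2.328, 0.0]
contact_force: [-1.0, -0.1, 0.2]
opening: 0.0127
```

The pad is touched at underside ≈ 40 mm (force change +2 N), so the stop should be near TCP z ≈ 0.067.

```bash
python3 -m jog '[0,0,0,0.001,0,0,0, 0,0,0,0.001,0,0,0, 0,0,0,0.001,0,0,0, 0,0,0,0.001,0,0,0, 0,0,0,0.001,0,0,0, 0,0,0,0,0,0,0]'
python3 -m jog '[0,0,0,0.001,0,0,0, 0,0,0,0.001,0,0,0, 0,0,0,0.001,0,0,0, 0,0,0,0.001,0,0,0, 0,0,0,0,0,0,0]'
```

```text
t: 12.42
tool_pos: [0.5066, 0.1352, 0.0759]
tool_rot: [2.109, 2.328, 0.0]
contact_force: [-1.5, -0.9, 3.4]
opening: 0.0125
t: 13.05
tool_pos: [0.5066, 0.1352, 0.0719]
tool_rot: [2.109, 2.328, 0.0]
contact_force: [-2.3, -0.8, 5.1]
opening: 0.0129
```

```bash
python3 -m jog '[0,0,-0.0003,0.001,0,0,0, 0,0,0,0.001,0,0,0, 0,0,0,0.001,0,0,0, 0,0,0,0,0,0,0]'
python3 -m jog '[0,0,0,0.0005,0,0,0, 0,0,0,0.0005,0,0,0, 0,0,0,0,0,0,0]'
python3 -m jog '[0,0,0,0.0005,0,0,0, 0,0,0,0,0,0,0]'
```

```text
t: 13.55
tool_pos: [0.5066, 0.1352, 0.0693]
tool_rot: [2.109, 2.328, 0.001]
contact_force: [-1.2, -1.0, 6.4]
opening: 0.0129
t: 13.92
tool_pos: [0.5067, 0.1352, 0.0684]
tool_rot: [2.109, 2.328, 0.001]
contact_force: [-1.5, -0.1, 6.3]
opening: 0.013
t: 14.18
tool_pos: [0.5067, 0.1352, 0.0679]
tool_rot: [2.109, 2.328, 0.001]
contact_force: [-2.2, -0.6, 6.7]
opening: 0.0126
```

```bash
python3 -m jog '[0,0,0,0.0005,0,0,0, 0,0,0,0.0003,0,0,0, 0,0,0,0,0,0,0]'
python3 -m jog '[0,0,0,0.0004,0,0,0, 0,0,0,0,0,0,0]'
python3 -m jog '[0,0,0,0.0004,0,0,0, 0,0,0,0,0,0,0]'
```

```text
t: 14.55
tool_pos: [0.5067, 0.1352, 0.0672]
tool_rot: [2.109, 2.328, 0.001]
contact_force: [-2.7, -0.6, 7.1]
opening: 0.0124
t: 14.8
tool_pos: [0.5067, 0.1352, 0.0669]
tool_rot: [2.109, 2.328, 0.001]
contact_force: [-2.2, -1.2, 7.5]
opening: 0.0126
t: 15.05
tool_pos: [0.5067, 0.1352, 0.0665]
tool_rot: [2.109, 2.328, 0.001]
contact_force: [-2.7, -0.2, 7.1]
opening: 0.0126
```

```bash
python3 -m jog '[0,0,0,0.0004,0,0,0, 0,0,0,0,0,0,0]'
python3 -m jog '[0,0,0,0.0004,0,0,0, 0,0,0,0,0,0,0]'
python3 -m jog '[0,0,0,0.0004,0,0,0, 0,0,0,0,0,0,0]'
```

```text
t: 15.3
tool_pos: [0.5068, 0.1352, 0.0664]
tool_rot: [2.109, 2.328, 0.001]
contact_force: [-3.0, -0.7, 9.6]
opening: 0.0127
t: 15.55
tool_pos: [0.5068, 0.1352, 0.0663]
tool_rot: [2.109, 2.328, 0.001]
contact_force: [-3.9, -0.9, 10.9]
opening: 0.0127
t: 15.8
tool_pos: [0.5069, 0.1353, 0.0663]
tool_rot: [2.109, 2.328, 0.001]
contact_force: [-5.7, -0.5, 13.6]
opening: 0.0125
```

```bash
python3 -m jog '[0,0,-0.0005,0.0003,0,0,0, 0,0,0,0,0,0,0]'
python3 -m jog '[0,0,0,0,0,0,0, 0,0,0,0,0,0,0]'; python3 -c "
from station import ctrl;o=ctrl.get_obs();print(o['wrist_torque'],o['contact_force'],o['q'])"
```

```text
t: 16.05
tool_pos: [0.5068, 0.1352, 0.0663]
tool_rot: [2.108, 2.327, 0.002]
contact_force: [-4.0, -0.8, 13.5]
opening: 0.0125
t: 16.3
tool_pos: [0.5068, 0.1352, 0.0663]
tool_rot: [2.108, 2.327, 0.002]
contact_force: [-4.7, -1.3, 12.9]
opening: 0.0125
[-0.15823509  0.90328906 -0.01495056] [-4.73275673 -1.34672344 12.93962566] [ 1.18903632e-01 -2.37415119e-02  1.98089692e+00 -1.65515508e-04
  1.18269185e+00  2.02437232e-02]
```

```bash
python3 -m jog '[0,0,-0.0003,0.0004,0,0,0, 0,0,0,0,0,0,0, 0,0,0,0,0,0,0]'
```

```text
t: 16.68
tool_pos: [0.5067, 0.1353, 0.0663]
tool_rot: [2.108, 2.327, 0.003]
contact_force: [-4.3, -0.6, 14.7]
opening: 0.0132
```

```bash
python3 - <<'E'
from fit import *; import pickle
for f,uv in (("held.pkl",(255,257)),("held2.pkl",(254,250))):
    p,o=pickle.load(open(f,"rb")); T=np.array(o["tool_pos"]); M=R.from_rotvec(o["tool_rot"]).as_matrix()
    im=p["image"].astype(int)
    import fit
    fit.mask=lambda p,uv:(lambda m:(lambda l:(l==l[int(uv[1]),int(uv[0])]).astype(np.uint8))(cv2.connectedComponents(m)[1]))(((im[...,2]>45)&(im[...,2]>2.2*im[...,1])&(im[...,2]>2.2*im[...,0])).astype(np.uint8))
    m=fit.mask(p,uv); ys,xs=np.nonzero(m); print(m.sum(),xs.min(),xs.max(),ys.min(),ys.max())
    r=fit.fit(p,o,uv,T[:2],T[2]-.0417); print(f,1-r.fun,((np.r_[r.x[:2],0]-np.r_[T[:2],0])@M).round(4),np.degrees(r.x[2]))
    # predicted rows of far lower/near upper handle ends for offset dx
    for dx in (-.004,-.002,0,.002,.004):
        P=[T+M@np.array([dx+.02,0,z]) for z in (.0067,-.0273)]+[T+M@np.array([dx-.02,0,-.0273])]; print(dx,w2px(p,P,o)[:,1].round(1))
E
```

```text
3212 238 271 206 311
held.pkl 0.855223905471393 [ 0.0016 -0.0002  0.    ] 96.0100531031265
-0.004 [216.3 248.1 328.9]
-0.002 [212.6 243.6 325.2]
0 [208.9 239.1 321.5]
0.002 [205.1 234.5 317.8]
0.004 [201.3 229.9 314. ]
3178 238 271 206 311
held2.pkl 0.8452970708514812 [ 0.0018 -0.0004  0.    ] 95.18844268372202
-0.004 [216.3 248.1 328.9]
-0.002 [212.6 243.6 325.2]
0 [208.9 239.1 321.5]
0.002 [205.1 234.5 317.8]
0.004 [201.3 229.9 314. ]
```

```bash
python3 -m jog '[0,0,0,-0.0006,0,0,0, 0,0,-0.0002,0,0,0,6, 0,0,-0.0002,0,0,0,6, 0,0,-0.0002,0,0,0,6, 0,0,0,0,0,0,0]'
python3 -m jog '[0,0,-0.0002,0,0,0,6, 0,0,-0.0002,0,0,0,6, 0,0,-0.0002,0,0,0,6, 0,0,0,0,0,0,0]'
python3 -c "
from station import ctrl;o=ctrl.get_obs();print(o['wrist_torque'],o['q'])"
```

```text
t: 17.3
tool_pos: [0.5069, 0.1353, 0.0664]
tool_rot: [2.446, 1.967, 0.007]
contact_force: [0.6, -0.4, 9.7]
opening: 0.0128
t: 17.8
tool_pos: [0.5065, 0.1355, 0.0664]
tool_rot: [2.724, 1.561, 0.007]
contact_force: [0.4, -0.8, 9.9]
opening: 0.0128
[-0.11086952 -0.02219333 -0.04012443] [ 1.19460623e-01 -2.67114833e-02  1.98369295e+00 -1.96012314e-04
  1.17936474e+00  6.49851990e-01]
```

Turning freely, with about 10 N on it and little torque.

```bash
python3 -m jog '[0,0,-0.0002,0,0,0,6, 0,0,-0.0002,0,0,0,6, 0,0,-0.0002,0,0,0,6, 0,0,-0.0002,0,0,0,6, 0,0,0,0,0,0,0]'
python3 -m jog '[0,0,-0.0002,0,0,0,6, 0,0,-0.0002,0,0,0,6, 0,0,-0.0002,0,0,0,6, 0,0,0,0,0,0,0]'
python3 -m jog '[0,0,-0.0002,0,0,0,6, 0,0,-0.0002,0,0,0,6, 0,0,0,0,0,0,0, 0,0,0,0,0,0,0]'
python3 -c "
from h import *;o=ctrl.get_obs();M=R.from_rotvec(o['tool_rot']).as_matrix();print(o['wrist_torque'],np.degrees(np.arctan2(M[1,1],M[0,1])))"
```

```text
t: 18.42
tool_pos: [0.5049, 0.1363, 0.0663]
tool_rot: [-2.991, -0.961, -0.004]
contact_force: [-2.7, 0.4, 11.7]
opening: 0.0123
t: 18.92
tool_pos: [0.5039, 0.1372, 0.0663]
tool_rot: [-3.103, -0.481, -0.001]
contact_force: [-5.6, 1.4, 13.2]
opening: 0.0127
t: 19.42
tool_pos: [0.5041, 0.1376, 0.0664]
tool_rot: [-3.136, -0.154, -0.002]
contact_force: [-5.4, 2.5, 13.0]
opening: 0.0124
[0.31556232 0.93900511 0.02985895] -84.35908820773234
```

```bash
python3 -m jog '[0,0,0,-0.001,0,0,0, 0,0,0,-0.001,0,0,0, 0,0,0,-0.001,0,0,0, 0,0,0,0,0,0,0]'
python3 -m jog '[0,0,0,-0.001,0,0,0, 0,0,0,-0.001,0,0,0, 0,0,0,-0.001,0,0,0, 0,0,0,-0.001,0,0,0, 0,0,0,0,0,0,0]'
```

```text
t: 19.92
tool_pos: [0.5039, 0.1376, 0.0683]
tool_rot: [-3.136, -0.154, -0.003]
contact_force: [-0.9, 1.4, 6.1]
opening: 0.0127
t: 20.55
tool_pos: [0.5038, 0.1371, 0.0719]
tool_rot: [-3.137, -0.155, -0.002]
contact_force: [-0.2, 3.7, 4.5]
opening: 0.0123
```

```bash
python3 -m jog '[0,0,0,-0.001,0,0,0, 0,0,0,-0.001,0,0,0, 0,0,0,-0.001,0,0,0, 0,0,0,0,0,0,0]'
python3 -m jog '[0,0,0,-0.001,0,0,0, 0,0,0,-0.001,0,0,0, 0,0,0,-0.0005,0,0,0, 0,0,0,0,0,0,0]'
python3 - <<'E'
from h import *
o=ctrl.get_obs(); p=ctrl.get_image("wrist"); M=R.from_rotvec(o["tool_rot"]).as_matrix(); print(M[:,2],o["wrist_torque"])
cv2.imwrite("pics/lock.png",cv2.resize(p["image"],(800,600),interpolation=cv2.INTER_CUBIC))
E
```

```text
t: 21.05
tool_pos: [0.5034, 0.1365, 0.0745]
tool_rot: [3.137, 0.155, 0.001]
contact_force: [0.1, 0.9, 4.0]
opening: 0.013
t: 21.55
tool_pos: [0.5032, 0.1365, 0.0768]
tool_rot: [3.137, 0.155, -0.0]
contact_force: [0.8, 0.3, 2.7]
opening: 0.0128
[-1.98052183e-04 -5.79562930e-04 -9.99999812e-01] [ 0.00530892 -0.32523985  0.05788756]
```

View pics/lock.png

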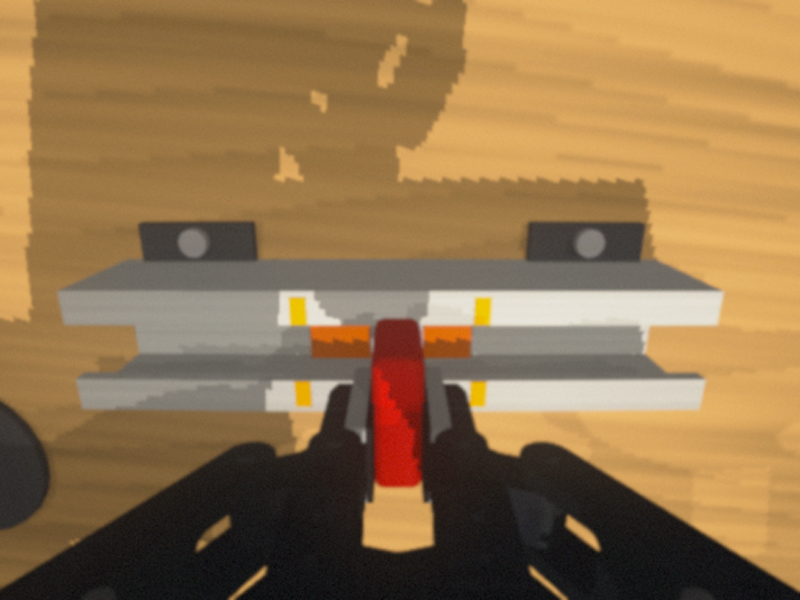

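Handle lies across the slot at (398,400), midway between the marks (298/482 and 303/478). Easing up the last 1.5 mm, then releasing.

```bash
python3 -m jog '[0,0.0006,0,-0.0005,0,0,0, 0,0,0,-0.0005,0,0,0, 0,0,0,-0.0005,0,0,0, 0,0,0,0,0,0,0]'
python3 -m jog '[0,0,0,-0.0005,0,0,0, 0,0,0,0,0,0,0]'
```

```text
t: 22.1
tool_pos: [0.5033, 0.1366, 0.0781]
tool_rot: [3.137, 0.155, -0.002]
contact_force: [-0.2, -0.9, 1.9]
opening: 0.0128
t: 22.35
tool_pos: [0.5034, 0.1366, 0.0786]
tool_rot: [3.137, 0.155, -0.002]
contact_force: [-1.3, -2.0, 0.2]
opening: 0.0125
```

```bash
python3 -m jog '[0.2,0,0,0,0,0,0, 0.3,0,0,0,0,0,0, 0.45,0,0,0,0,0,0, 0.6,0,0,0,0,0,0, 0.6,0,0,0,0,0,0]'
python3 -m jog '[0.6,0,0,-0.01,0,0,0, 0.6,0,0,-0.03,0,0,0, 0.6,0,0,-0.04,0,0,0, 0.6,-0.03,0,-0.04,0,0,0, 0.6,0,0,0,0,0,0, 0.6,0,0,0,0,0,0]'
python3 - <<'E'
from fit import *; import fit
o=ctrl.get_obs(); p=ctrl.get_image("wrist"); print(o["contact_force"],o["opening"])
uv=w2px(p,[.505,.137,.089],o)[0]; r=fit.fit(p,o,uv,(.505,.137),.037); th=r.x[2]
u=np.array([np.cos(np.radians(95.6)),np.sin(np.radians(95.6))]); d=r.x[:2]-[.506,.1372]
print(uv,"IoU",1-r.fun,r.x[:2],"ang vs rail",np.degrees(th)-95.6,"along",d@u,"across",d@[-u[1],u[0]])
s=ctrl.get_image("scene"); im=cv2.resize(p["image"],None,fx=1.5,fy=1.5)
c,_=cv2.findContours(sil(p,o,r.x,.037,S=1),0,2); cv2.drawContours(im,[(x*1.5).astype(int) for x in c],-1,(0,255,255),1)
q=w2px(s,[.506,.137,.06])[0].astype(int); a=cv2.resize(s["image"][q[1]-40:q[1]+40,q[0]-50:q[0]+50],(400,320),interpolation=cv2.INTER_CUBIC)
x,y=(uv*1.5).astype(int); x=min(max(x,200),568); y=min(max(y,160),416); cv2.imwrite("pics/end.png",np.hstack([im[y-160:y+160,x-200:x+200],a]))
E
```

```text
t: 22.98
tool_pos: [0.5039, 0.1368, 0.0789]
tool_rot: [-3.138, -0.155, -0.0]
contact_force: [0.2, -0.1, 0.3]
opening: 0.0513
t: 23.72
tool_pos: [0.474, 0.1338, 0.1991]
tool_rot: [-3.138, -0.155, -0.001]
contact_force: [-0.3, 0.3, 0.2]
opening: 0.0514
[-0.297566    0.299483    0.19081494] 0.05137338033735315
[254.26693203 148.7563536 ] IoU 0.8144692126029607 [0.50519609 0.13712924] ang vs rail 91.57734630225423 along 8.030312683198132e-06 across 0.0008069785694424609
```

View pics/end.png

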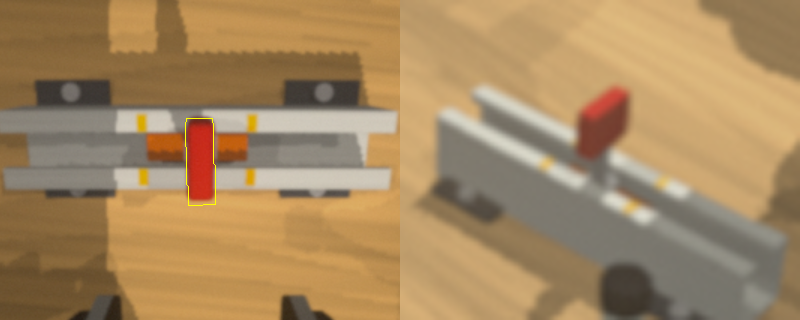

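The handle stands upright across the slot, midway between the marks (wrist view (200,160), scene view (605,125)). The gripper is clear, so I'm handing in.

```bash
python3 -c "
from station import ctrl; print(ctrl.finish_job())"
```

```text
the job is handed in; nothing more can be done
None
```

The red nut is fitted in the rail, locked across the slot between the marks, and the job is handed in at about 24 s. No verdict is reported.

- **Seating:** I lowered the head lengthwise into the slot and met the sprung pad about 10 mm below the rail's top. The hard stop came about 25 mm below it. I pressed about 14–16 N onto the stop for around 0.9 s.
- **Turning:** I eased off slightly and turned the nut 90° while it was down. The reading was 10–13 N during the turn.
- **Locking:** I let it rise about 12 mm until the lips took the spring force, then released it and backed away.

**Last checks:**
- The fitted handle position was 0.8 mm off centre across the slot and about 0 mm along it. The handle was within 2° of square to the rail.
- The pictures show it upright, and the height at release put its underside about 37 mm above the rail's underside.
- The gripper was clear of everything, with no contact force.
- The silhouette fits overlapped the image only about 0.8, because the colour mask cuts off the handle's edges. Those offsets are good to about 1–2 mm.
- Forces were read only at the end of each move, so I did not see brief peaks. The highest vertical reading was 14.7 N, with sideways readings up to 5.7 N.
- I did not re-measure the blue nut or the other bystanders after the job. I felt no unexpected contact during the moves.

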